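Park a vacuum pump just past compression and set its brake

ROBOT

A 6-joint arm with a two-finger parallel gripper is mounted at the origin on the work surface. World frame = base frame: x ahead of the robot, y to its left, z up, the work surface at z = 0. Lengths are in m, angles in degrees, forces in N, time in s.
With the tool pointing down it reaches from about 0.4 to 0.825 m from the base axis. Payload 7 kg.
Tool frame: the origin (TCP) lies at the very end of the fingers, on their centre line; the grasp point (between the pads) lies 19 mm behind it; z points along the fingers, y is the line along which they close (so a half turn about z gives the same grasp; the last joint's range is limited). The gripper opens to 88 mm and grips with 3 to 60 N. Pads are 19 mm wide; open, the fingers measure 130 mm over their backs; the gripper's body (78 mm by 193 mm) begins 47 mm behind the grasp point.
Start: joints at [83.027, 20.546, 0.682, 0, -70.136, -16.507], TCP at [0.269, 0.619, 0.201] pointing down, gripper open.
Joint ranges: [-176.03, 176.03], [-82.01, 121.73], [-58.28, 71.71], [-173.87, 95.51], [-174.79, -0.11], [-173.66, 173.66]. Speed limits (degrees/s): [136.94, 136.94, 172.46, 180, 180, 180].

INTERFACE

Orientations are given as [roll, pitch, yaw] about the fixed x, y, z axes, in that order (R = Rz(yaw) Ry(pitch) Rx(roll)).
In Python, from plant import get_state, imaging, r, finder gives the robot as it stands.
- The arm moves only by the shell command python3 -m handwheel 'ROWS' [FORCE]. ROWS is JSON, a list of rows, each a list of 5 numbers: the closure, from 0 (fully open) to 1 (shut), then the shift along the world's x, y, z in cm, then the turn about the world's z in degrees. A call has 1 to 8 rows; each row is the pose to reach, as a shift and turn from the pose commanded when the call began; what a row does not reach only later rows make up. A row lasts 1/8 s, in which the tool goes at most 62.5 mm and 10.7 degrees, less where a joint would pass 70% of its speed; a pose out of reach is approached as far as the arm can. A call with a gripper value outside its range is refused whole. The fingers move at their own pace and stop on an object; FORCE is the grip in N (left out, the last holds). Time passes only in rows, so rows that repeat a pose let the fingers close. It gives the time, the measured TCP pose, the force, the opening and the grip force at its end, in the units of the state.
- get_state(): the state, without advancing time (a new reading comes with each control period).
- imaging.capture(name): name is "scene" or "top" or "wrist"; returns (picture, depth): 480x640x3 uint8, red, green, blue; 480x640 float32, m along the optical axis (not along the pixel's ray), 0 where there is no reading.
- imaging.get_calibration(name): a dict with "fx", "fy", "cx", "cy" (pixels), "dist" ([k1, k2, p1, p2, k3] as OpenCV has them; the pictures are not rectified), "rvec" (rotation vector, rad) and "tvec" (3), from world to camera coordinates, as OpenCV has them; the wrist camera has in their place "hand_eye" (4x4, takes a point from camera to tool coordinates, whose origin is the TCP and whose axes are the flange's). Camera axes: x right, y down, z forward; pixel columns grow to the right and rows downward; lengths in m; the calibration is good to about 2 mm. A picture is of the moment at which its call begins: read the wrist's pose just before it. get_calibration takes no time and is no camera call.
- r.close_job(): hands the job in; it is judged then, once.
Trained networks look in the newest picture that a camera, given by its name, has taken for a name from the list of things; names that differ only in an ending like _2 or _b are one class to them, and where a whole thing is asked for, a point or a joint stands for the part that bears it (a point fixed in the world has none). Each returns a list of dicts, best first, with "p" (0 to 1); they miss things now and then, are a little off and sometimes report something else, mostly with a low value. They report only what shows in the picture. A call takes as long as a camera call.
- finder.cut_out(camera, query): "region" (480x640 bool, what is visible of it) and "pixel" ([column, row] in pixels, amid what is visible of it).
The state is a dict: "time_s": time; "joints": joint angles; "qd": joint speeds; "joint_torque": joint torques, N m; "tcp_pos": TCP position; "eef_rot": TCP orientation; "contact_force": force on the tool from outside, world axes, zero at the start; "moment": the same for the moment, N m; "gripper_width": finger opening in m; "gripper_force": force on a finger pad.
Only numpy, scipy, OpenCV 4.12 (cv2) and the standard library are available. Lean on these libraries where they do the work, as an engineer would, in place of code of your own. Each camera call takes 0.05 s, during which the arm holds its last target. There are 200 camera calls.

TASK

Turn the bench vacuum pump's flywheel counter-clockwise by its black crank knob (the way the blue arrow points, seen from above) until the resistance of the compression builds up, peaks and gives way, and stop just past that peak, within about 20 degrees, where the wheel stays by itself; do not run on round. Then push the red-handled parking brake fully home towards the wheel, without disturbing the wheel or the things lying about.

Things in the scene. Friction and masses are not known exactly. Their poses are not given: they have to be found in the camera images.
- pump: Small vacuum pump fixed on the bench: dark base plate 240 x 340 mm (centred 10 mm towards the pump's -y), 12 mm thick, blue round housing 176 mm across, finned aluminium cylinder head on its +x side, flywheel on top. Origin on the flywheel's axis at bench height; z up. Its place and yaw vary.
- wheel_center (a point): Centre of the flat top face of the flywheel, on its upright axis, 114 mm above the bench. The flywheel is a disc 200 mm across, 18 mm thick, lying flat on a vertical shaft; a hub 40 mm across and a nut stand up to 12 mm above its face at the centre.
- knob_center (a point): Middle of the black upright crank knob (a round grip 22 mm across, 40 mm tall), 75 mm from the wheel's axis, 138 mm above the bench: the knob spans 118 to 158 mm in height. It spins freely on its own pin, so a gripper that holds it need not turn with the wheel.
- shaft (a joint): Flywheel angle (rad), growing counter-clockwise seen from above, unlimited, zero arbitrary; the knob's place relative to it differs every time. The compression peak is unmarked, to be felt: it lies 1.0 to 2.0 rad on from the start. Let go on the rise, the wheel springs back; past the peak it stays where it is left.
- shaft_top (a point): Top of the nut on the flywheel's axis, 126 mm up. Force at the knob when turning: about 3 N bearing drag at first; over the last 0.6 rad before the peak it grows steadily to 10 to 14 N; then within about 0.15 rad it falls to the drag or less and stays low for over 2 rad.
- brake (a joint): Parking brake angle (rad): about 0 to 0.1 off (as found), 0.5 fully home with its rubber shoe against the wheel's rim. Turns about an upright pivot at x +55, y -125 mm in the pump's frame; stays where it is left; takes about 1.5 N at the handle, with a hard stop at 0.5.
- brake_handle (a point): Middle of the red upright handle (18 mm across, spanning 67 to 122 mm in height) at the end of the brake arm, 85 mm from the pivot. Off: about x -20, y -166 mm in the pump's frame; home: x -30, y -125 mm, so it is pushed some 40 mm along the pump's +y. The arm is a bar at 101 to 109 mm height from handle to pivot. The space outside (the pump's -y side) is clear.
- pliers: Bystander: blue-handled long-nose pliers, 150 mm long, lying flat; origin mid-length on the bench, x towards the tip.
- pouches: Bystander: stack of white foam pouches, 100 x 140 x 49 mm; origin at the centre of its underside.
- player: Bystander: black pocket music player, 104 x 62 x 11 mm; origin at the centre of its underside.
- notes: Bystander: yellow note pad, 76 x 76 x 12 mm; origin at the centre of its underside.
- board: Bystander: small green circuit board, 70 x 50 mm, 10 mm high with its parts; origin at the centre of its underside.
- driver: Bystander: yellow-handled screwdriver, 160 mm long, 26 mm thick, lying along its x; origin mid-length on the bench.
- screwtray: Bystander: grey two-cell screw tray, 90 x 70 x 22 mm; origin at the centre of its underside.

How it is judged:
By the outcome, as a careful person would: the job done as asked, in the order asked, and still so for the second after the job is handed in, with the robot touching nothing.
It also fails if it takes over 67 s, if anything falls off the work surface, if the arm or the gripper's body presses on something with over 40 N, if the wrist force passes 120 N, or if a joint passes its speed limit or range.

## Working session

There is one attempt and no reset: what is moved stays moved. The work goes in short steps, Python scripts to look and compute and a shell command to move; the robot and the scene stay as the last step left them, time stands still between calls to the robot, and variables do not carry over. Pictures are saved under pics/ and viewed, at most 10 in all, crops included, and the job is handed in when it is done.

```bash
mkdir -p pics; ls; cat > h.py <<'E'
import numpy as np, cv2
from plant import get_state, imaging, r, finder
def world(cam, px, z=None, depth=None):
    c=imaging.get_calibration(cam); K=np.array([[c['fx'],0,c['cx']],[0,c['fy'],c['cy']],[0,0,1.]])
    n=cv2.undistortPoints(np.array(px,float).reshape(-1,1,2),K,np.array(c['dist'],float)).reshape(-1,2)
    R=cv2.Rodrigues(np.array(c['rvec'],float))[0]; t=np.array(c['tvec'],float).reshape(3)
    d=np.c_[n,np.ones(len(n))]
    if depth is not None: return (d*np.array(depth).reshape(-1,1)-t)@R
    o=-R.T@t; w=d@R
    return o+w*((z-o[2])/w[:,2])[:,None]
E
cat > look.py <<'E'
from h import *
s=get_state(); print(s['time_s'],s['tcp_pos'],s['eef_rot'],s['contact_force'],s['gripper_width'])
for cam in ['top','scene']:
    im,d=imaging.capture(cam); cv2.imwrite(f'pics/{cam}0.png',im[:,:,::-1])
    for q in ['knob_center','brake_handle','shaft_top','wheel_center','pump']:
        for f in finder.cut_out(cam,q)[:2]:
            m=f['region']&(d>0); v,u=np.nonzero(m)
            P=world(cam,np.c_[u,v],depth=d[v,u]) if len(u) else np.zeros((1,3))
            print(cam,q,round(f['p'],2),np.round(f['pixel']),len(u),np.median(P,0).round(4),P.min(0).round(3),P.max(0).round(3))
E
python3 look.py
```

```text
pics
0.0 [0.26876665 0.61859585 0.19974471] [ 1.79905824e+02 -7.39586549e-03 -2.34900614e+01] [1.28094497 0.32858505 0.00971081] 0.08789423469444778
top brake_handle 0.61 [369. 251.] 308 [ 0.5078 -0.1268  0.1109] [ 0.462 -0.154  0.009] [ 0.59  -0.107  0.126]
top shaft_top 0.73 [328. 241.] 8615 [ 0.547  -0.005   0.0209] [ 0.38  -0.205 -0.   ] [0.742 0.202 0.162]
top shaft_top 0.42 [368. 254.] 294 [ 0.5084 -0.126   0.1112] [ 0.462 -0.146  0.012] [ 0.565 -0.107  0.126]
top wheel_center 0.79 [328. 243.] 8660 [ 0.547  -0.0047  0.0204] [ 0.38  -0.202 -0.007] [0.739 0.199 0.162]
top pump 0.73 [324. 242.] 8649 [ 0.5471 -0.0068  0.0207] [ 0.38  -0.202 -0.003] [0.739 0.199 0.162]
scene knob_center 0.58 [148. 297.] 331 [ 0.5677 -0.472   0.0213] [ 0.536 -0.516 -0.004] [ 0.577 -0.364  0.032]
scene brake_handle 0.54 [270. 231.] 308 [ 0.5081 -0.1269  0.112 ] [ 0.364 -0.14  -0.003] [ 0.568 -0.093  0.129]
scene shaft_top 0.64 [320. 260.] 8993 [ 0.5926 -0.0096  0.0554] [ 0.364 -0.205 -0.003] [0.741 0.198 0.164]
scene shaft_top 0.64 [461. 220.] 1627 [0.553  0.4584 0.0466] [ 0.457  0.394 -0.004] [0.599 0.579 0.056]
scene wheel_center 0.88 [316. 260.] 8942 [ 0.5923 -0.0101  0.0565] [ 0.381 -0.205 -0.003] [0.741 0.198 0.164]
scene pump 0.87 [317. 257.] 9007 [ 0.5928 -0.008   0.0552] [ 0.361 -0.203 -0.004] [0.741 0.198 0.164]
```

```bash
python3 - <<'E'
import cv2
for n in ['top0','scene0']:
    im=cv2.imread(f'pics/{n}.png')
    cv2.imwrite(f'pics/{n}c.png',cv2.resize(im[120:370,180:490] if n=='top0' else im,None,fx=2.4 if n=='top0' else 1,fy=2.4 if n=='top0' else 1,interpolation=cv2.INTER_CUBIC))
E
python3 - <<'E'
import sys; sys.path.insert(0,'.')
from h import *
im,d=imaging.capture('top')
v,u=np.nonzero(d>0); P=world('top',np.c_[u,v],depth=d[v,u])
near=(abs(P[:,0]-.55)<.25)&(abs(P[:,1])<.25)
w=near&(abs(P[:,2]-.114)<.005)
(c,rad)=cv2.minEnclosingCircle(P[w][:,:2].astype(np.float32)); print('wheel',w.sum(),np.median(P[w],0),c,rad)
Q=P[near&(P[:,2]>.135)]; print('knob top',len(Q),np.median(Q,0),Q.min(0),Q.max(0))
np.save('/tmp/w.npy',P[w])
E
```

```text
wheel 3264 [0.55992051 0.00335405 0.11471549] (0.543845534324646, -0.01858699694275856) 0.13254988193511963
knob top 56 [ 0.5347744  -0.06223104  0.15651457] [ 0.52630069 -0.07221782  0.13761033] [ 0.54740823 -0.05258022  0.16355722]
```

View pics/top0c.png

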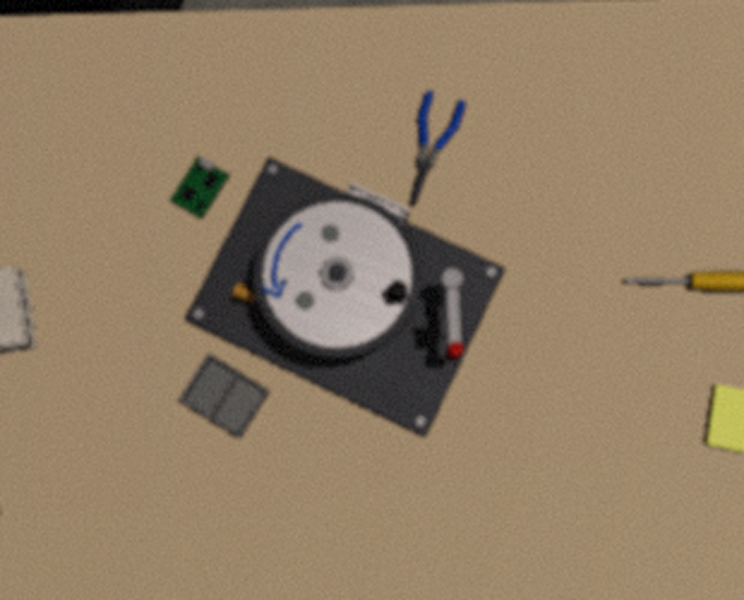

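View pics/scene0c.png

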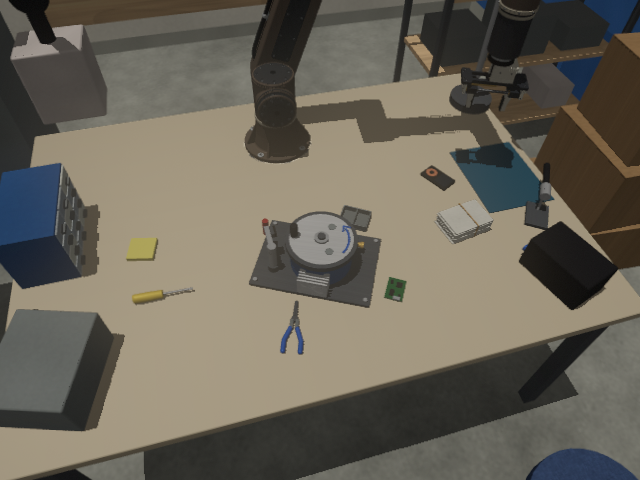

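The top crop (x2.4) shows the wheel hub at (337,273), the knob at (397,292), the red brake handle at (455,350) and its pivot at (452,275). The pump's +x points up and to the right, so its yaw is about -27°. The scene view confirms the layout, and the area around the knob is clear. Next I'll get these positions more accurately.

```bash
python3 - <<'E'
from h import *
from scipy.optimize import least_squares
f=lambda x,y:(180+x/2.4,120+y/2.4)
print('hub',world('top',[f(337,272)],z=.126),'knobtop',world('top',[f(397,291)],z=.158),'handle',world('top',[f(456,349)],z=.122),'pivot',world('top',[f(452,276)],z=.109))
C=world('top',[f(273,168),f(491,271),f(421,421),f(198,313)],z=.012)
C2=world('top',[f(270,158),f(504,268),f(425,436),f(186,320)],z=.012)
for c in(C,C2):
  c=c[:,:2]; a=c[0]+c[1]-c[2]-c[3]; b=c[0]+c[3]-c[1]-c[2]; print(c.mean(0),'yaw',np.degrees(np.arctan2(a[1],a[0])),np.degrees(np.arctan2(-b[0],b[1])))
# wheel circle from depth
im,d=imaging.capture('top'); v,u=np.nonzero(d>0); P=world('top',np.c_[u,v],depth=d[v,u])
h=world('top',[f(337,272)],z=.126)[0]
w=(np.hypot(*(P-h)[:,:2].T)<.112)&(abs(P[:,2]-.114)<.008); Q=P[w]
e=[]
for k in np.arange(-180,180,6):
    a=np.degrees(np.arctan2(*(Q-h)[:,:2].T[::-1])); s=Q[abs(a-k)<3]
    rr=np.hypot(*(s-h)[:,:2].T); 
    if len(s)>5: e.append(s[np.argmax(rr),:2])
e=np.array(e)
print('circ',least_squares(lambda p:np.hypot(*(e-p[:2]).T)-p[2],[h[0],h[1],.1],loss='soft_l1',f_scale=.003).x)
for cam in ['top','scene']:
    if cam=='scene':
        im,d=imaging.capture(cam); v,u=np.nonzero(d>0); P=world(cam,np.c_[u,v],depth=d[v,u])
    k=(np.hypot(P[:,0]-.534,P[:,1]+.062)<.03)
    q=P[k&(P[:,2]>.15)]; print(cam,'knob',len(q),q.mean(0),q.min(0),q.max(0))
    q=P[(np.hypot(P[:,0]-.508,P[:,1]+.126)<.03)&(P[:,2]>.115)]; print(cam,'handle',len(q),q.mean(0),q.min(0),q.max(0))
E
```

```text
hub [[0.56225452 0.00663493 0.126     ]] knobtop [[ 0.5316144  -0.06172745  0.158     ]] handle [[ 0.46783317 -0.12970043  0.122     ]] pivot [[ 0.55725043 -0.12994749  0.109     ]]
[ 0.55959785 -0.00247669] yaw -27.284112273138547 -27.455342691127914
[ 0.55704257 -0.00296579] yaw -27.405101647854835 -27.414706828800995
circ [0.56450358 0.00680935 0.0992202 ]
top knob 47 [ 0.53586651 -0.06210539  0.15715499] [ 0.52630511 -0.07195008  0.15067294] [ 0.54630416 -0.05254325  0.16472184]
top handle 14 [ 0.50139946 -0.11592847  0.11670275] [ 0.48981043 -0.1341319   0.11544828] [ 0.51324076 -0.10681392  0.12052707]
scene knob 50 [ 0.53780989 -0.06246696  0.15654513] [ 0.52451076 -0.07186288  0.15031752] [ 0.54595623 -0.05207118  0.1634145 ]
scene handle 11 [ 0.4994345  -0.12213552  0.11697823] [ 0.4793467  -0.13344114  0.11568473] [ 0.53664072 -0.11525504  0.11988425]
```

```bash
python3 -m handwheel '[[0.5,5,-12,0,0],[0.5,10,-24,0,0],[0.5,13,-34,0,0],[0.5,16,-44,0,0],[0.5,20,-54,0,0],[0.5,26.7,-68.2,0,0],[0.5,26.7,-68.2,0,0],[0.5,26.7,-68.2,0,0]]' 40; python3 -m handwheel '[[0.5,0,0,0,0],[0.5,0,0,0,0]]'
```

```text
time_s: 1.75
tcp_pos: [0.4499, 0.1512, 0.2013]
eef_rot: [-179.9, -0.0, -23.4]
contact_force: [1.5, -0.2, 0.6]
gripper_width: 0.0438
gripper_force: 0.0
time_s: 2.0
tcp_pos: [0.4496, 0.1528, 0.2008]
eef_rot: [-180.0, -0.0, -23.6]
contact_force: [0.7, 0.2, 0.4]
gripper_width: 0.0435
gripper_force: 0.0
```

```bash
python3 -m handwheel '[[0.5,2,-5.4,0,0],[0.5,4.3,-10.8,0,0],[0.5,6.5,-16.2,0,0],[0.5,8.6,-21.6,0,0],[0.5,8.6,-21.6,0,0],[0.5,8.6,-21.6,0,0],[0.5,8.6,-21.6,0,0]]'
python3 - <<'E'
from h import *
s=get_state(); im,d=imaging.capture('wrist'); cv2.imwrite('pics/w1.png',im[:,:,::-1])
print(s['tcp_pos'],s['eef_rot'])
H=np.array(imaging.get_calibration('wrist')['hand_eye']); c=imaging.get_calibration('wrist')
K=np.array([[c['fx'],0,c['cx']],[0,c['fy'],c['cy']],[0,0,1.]])
from scipy.spatial.transform import Rotation as R
W=np.eye(4); W[:3,:3]=R.from_euler('xyz',s['eef_rot'],degrees=True).as_matrix(); W[:3,3]=s['tcp_pos']
v,u=np.nonzero(d>0); n=cv2.undistortPoints(np.c_[u,v].astype(float).reshape(-1,1,2),K,np.array(c['dist'])).reshape(-1,2)
P=(np.c_[n,np.ones(len(n))]*d[v,u][:,None])@H[:3,:3].T+H[:3,3]; P=P@W[:3,:3].T+W[:3,3]
for z0,z1 in((.148,.166),(.118,.128)):
  q=P[(P[:,2]>z0)&(P[:,2]<z1)&(np.hypot(P[:,0]-.535,P[:,1]+.063)<(.03 if z0>.14 else .2))]; print(z0,len(q),q.mean(0) if len(q) else 0,q.min(0),q.max(0))
q=P[(P[:,2]>.152)&(P[:,2]<.164)&(np.hypot(P[:,0]-.535,P[:,1]+.063)<.03)]
print(cv2.minEnclosingCircle(q[:,:2].astype(np.float32)), np.median(q,0))
E
```

```text
time_s: 2.88
tcp_pos: [0.5354, -0.0614, 0.2008]
eef_rot: [-180.0, -0.0, -23.3]
contact_force: [-1.0, 1.0, 0.1]
gripper_width: 0.044
gripper_force: 0.0
[ 0.53541999 -0.06135964  0.20078737] [-1.79986704e+02 -6.63353051e-03 -2.33395137e+01]
0.148 755 [ 0.53438308 -0.0639956   0.15728863] [ 0.523188   -0.07399214  0.14826628] [ 0.54328027 -0.0525818   0.16070409]
0.118 2333 [ 0.54582638 -0.01723078  0.12258616] [ 0.45767688 -0.13809265  0.11801908] [0.62133267 0.05858504 0.12798634]
((0.5327504873275757, -0.063344806432724), 0.010864879004657269) [ 0.53418891 -0.06389338  0.15847458]
```

View pics/w1.png

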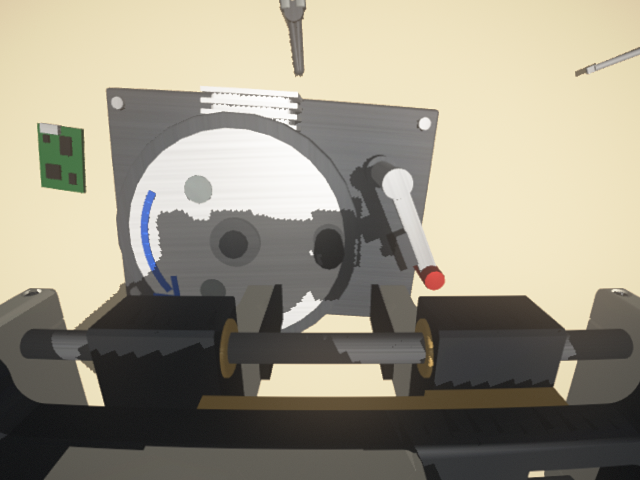

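The wrist picture shows the knob at (328,245), midway between the fingers at about 265 and 385, and the brake handle at (432,280) is clear of them. I'll go down and grip.

```bash
python3 -m handwheel '[[0.5,-0.1,-0.2,-3,0],[0.5,-0.1,-0.2,-6,0],[0.5,-0.1,-0.2,-7.6,0],[0.5,-0.1,-0.2,-7.6,0]]'; python3 -m handwheel '[[1,0,0,0,0],[1,0,0,0,0],[1,0,0,0,0],[1,0,0,0,0],[1,0,0,0,0]]' 40
```

```text
time_s: 3.42
tcp_pos: [0.5339, -0.0645, 0.124]
eef_rot: [179.9, 0.1, -23.4]
contact_force: [-0.7, -0.3, 0.5]
gripper_width: 0.0441
gripper_force: 0.0
time_s: 4.05
tcp_pos: [0.5359, -0.0639, 0.1255]
eef_rot: [-179.8, -0.1, -23.5]
contact_force: [1.2, 5.8, 0.7]
gripper_width: 0.0184
gripper_force: 40.0
```

```bash
python3 - <<'E'
import numpy as np
t0=-111.7
p=lambda a:7.5*np.array([np.cos(np.radians(t0+a)),np.sin(np.radians(t0+a))])
for s,st in((0,5),(40,2.5)):
  print(s,[list((p(s+st*k)-p(s)).round(2)) for k in range(1,9)])
for s in range(60,136,4): print(s,list((p(s+2)-p(s)).round(2)),list((p(s+4)-p(s)).round(2)))
E
```

```text
0 [[np.float64(0.62), np.float64(-0.22)], [np.float64(1.25), np.float64(-0.38)], [np.float64(1.9), np.float64(-0.48)], [np.float64(2.55), np.float64(-0.53)], [np.float64(3.2), np.float64(-0.52)], [np.float64(3.86), np.float64(-0.45)], [np.float64(4.5), np.float64(-0.33)], [np.float64(5.13), np.float64(-0.15)]]
40 [[np.float64(0.31), np.float64(0.11)], [np.float64(0.61), np.float64(0.23)], [np.float64(0.91), np.float64(0.37)], [np.float64(1.2), np.float64(0.52)], [np.float64(1.49), np.float64(0.68)], [np.float64(1.76), np.float64(0.85)], [np.float64(2.03), np.float64(1.04)], [np.float64(2.29), np.float64(1.23)]]
60 [np.float64(0.2), np.float64(0.17)] [np.float64(0.4), np.float64(0.34)]
64 [np.float64(0.19), np.float64(0.18)] [np.float64(0.37), np.float64(0.37)]
68 [np.float64(0.18), np.float64(0.19)] [np.float64(0.35), np.float64(0.39)]
72 [np.float64(0.16), np.float64(0.2)] [np.float64(0.32), np.float64(0.41)]
76 [np.float64(0.15), np.float64(0.22)] [np.float64(0.29), np.float64(0.44)]
80 [np.float64(0.13), np.float64(0.23)] [np.float64(0.26), np.float64(0.45)]
84 [np.float64(0.12), 
[... 294 characters left out ...]
oat64(0.05), np.float64(0.26)] [np.float64(0.09), np.float64(0.52)]
104 [np.float64(0.03), np.float64(0.26)] [np.float64(0.05), np.float64(0.52)]
108 [np.float64(0.01), np.float64(0.26)] [np.float64(0.02), np.float64(0.52)]
112 [np.float64(-0.01), np.float64(0.26)] [np.float64(-0.02), np.float64(0.52)]
116 [np.float64(-0.02), np.float64(0.26)] [np.float64(-0.06), np.float64(0.52)]
120 [np.float64(-0.04), np.float64(0.26)] [np.float64(-0.09), np.float64(0.52)]
124 [np.float64(-0.06), np.float64(0.25)] [np.float64(-0.13), np.float64(0.51)]
128 [np.float64(-0.08), np.float64(0.25)] [np.float64(-0.16), np.float64(0.5)]
132 [np.float64(-0.1), np.float64(0.24)] [np.float64(-0.2), np.float64(0.48)]
```

```bash
python3 -m handwheel '[[1,0.62,-0.22,0,0],[1,1.25,-0.38,0,0],[1,1.9,-0.48,0,0],[1,2.55,-0.53,0,0]]'; python3 -m handwheel '[[1,0.65,0.01,0,0],[1,1.31,0.08,0,0],[1,1.95,0.2,0,0],[1,2.58,0.38,0,0]]'
```

```text
time_s: 4.55
tcp_pos: [0.5603, -0.0693, 0.1254]
eef_rot: [-179.9, -0.0, -23.5]
contact_force: [-3.8, 6.4, 4.9]
gripper_width: 0.018
gripper_force: 40.0
time_s: 5.05
tcp_pos: [0.5853, -0.0661, 0.1254]
eef_rot: [-180.0, 0.0, -23.5]
contact_force: [-4.5, 4.0, 5.2]
gripper_width: 0.0182
gripper_force: 40.0
```

```bash
python3 -m handwheel '[[1,0.31,0.11,0,0],[1,0.61,0.23,0,0]]'|sed -n '1,2p;4p'; python3 -m handwheel '[[1,0.3,0.14,0,0],[1,0.59,0.29,0,0]]'|sed -n '1,2p;4p';  python3 -m handwheel '[[1,0.29,0.16,0,0],[1,0.56,0.33,0,0]]'|sed -n '1,2p;4p'; python3 -m handwheel '[[1,0.27,0.19,0,0],[1,0.53,0.38,0,0]]'|sed -n '1,2p;4p'
```

```text
time_s: 5.3
tcp_pos: [0.5909, -0.0641, 0.1254]
contact_force: [-6.5, 1.8, 7.7]
time_s: 5.55
tcp_pos: [0.5957, -0.0619, 0.1253]
contact_force: [-8.3, -0.5, 8.1]
time_s: 5.8
tcp_pos: [0.6008, -0.0592, 0.1253]
contact_force: [-9.6, -3.5, 10.2]
time_s: 6.05
tcp_pos: [0.6059, -0.0559, 0.1254]
contact_force: [-10.4, -4.2, 10.1]
```

```bash
python3 -m handwheel '[[1,0.25,0.21,0,0],[1,0.25,0.21,0,0]]'|sed -n '1,2p;4p'; python3 -m handwheel '[[1,0.24,0.22,0,0],[1,0.24,0.22,0,0]]'|sed -n '1,2p;4p';  python3 -m handwheel '[[1,0.23,0.23,0,0],[1,0.23,0.23,0,0]]'|sed -n '1,2p;4p'
```

```text
time_s: 6.3
tcp_pos: [0.6087, -0.0539, 0.1254]
contact_force: [-8.6, -4.4, 8.8]
time_s: 6.55
tcp_pos: [0.6109, -0.0521, 0.1254]
contact_force: [-8.7, -5.0, 9.0]
time_s: 6.8
tcp_pos: [0.6132, -0.0501, 0.1254]
contact_force: [-8.9, -8.0, 8.6]
```

```bash
python3 -m handwheel '[[1,0.22,0.24,0,0],[1,0.22,0.24,0,0]]'|sed -n '1,2p;4p'; python3 -m handwheel '[[1,0.21,0.25,0,0],[1,0.21,0.25,0,0]]'|sed -n '1,2p;4p';  python3 -m handwheel '[[1,0.2,0.26,0,0],[1,0.2,0.26,0,0]]'|sed -n '1,2p;4p'
```

```text
time_s: 7.05
tcp_pos: [0.6153, -0.0481, 0.1255]
contact_force: [-8.3, -8.3, 8.9]
time_s: 7.3
tcp_pos: [0.6179, -0.0454, 0.1255]
contact_force: [-7.5, -7.3, 7.2]
time_s: 7.55
tcp_pos: [0.6215, -0.0414, 0.1256]
contact_force: [-2.6, -2.4, 5.0]
```

```bash
python3 -m handwheel '[[1,0.13,0.18,0,0],[1,0.26,0.37,0,0]]'|sed -n '1,2p;4p'; python3 -m handwheel '[[1,0.12,0.19,0,0],[1,0.24,0.38,0,0],[1,0.24,0.38,0,0]]'|sed -n '1,2p;4p'
```

```text
time_s: 7.8
tcp_pos: [0.6245, -0.0374, 0.1256]
contact_force: [-2.7, -3.1, 4.6]
time_s: 8.18
tcp_pos: [0.6273, -0.0333, 0.1256]
contact_force: [-2.5, -2.0, 4.8]
```

The force peaked at about 11.9 N near 67° of turn, then fell to about 3 N drag. The wheel is now at about 80°, 10–12° past the peak. I'll release the knob, rise, and check that the wheel stays put.

```bash
python3 -m handwheel '[[0.5,0,0,0,0],[0.5,0,0,0,0],[0.5,0,0,0,0],[0.5,0,0,3,0],[0.5,0,0,7,0],[0.5,0,0,7,0]]'
python3 -m handwheel '[[1,-4,-3.5,0,0],[1,-9,-7.2,0,0],[1,-14,-11,0,0],[1,-17.8,-14.4,0,0],[1,-17.8,-14.4,0,0],[1,-17.8,-14.4,0,0]]'
cat > chk.py <<'E'
from h import *
import sys
s=get_state(); print(s['time_s'],s['tcp_pos'])
for cam in ['top','scene']:
    im,d=imaging.capture(cam); cv2.imwrite(f'pics/{cam}{sys.argv[1]}.png',im[:,:,::-1])
    v,u=np.nonzero(d>0); P=world(cam,np.c_[u,v],depth=d[v,u])
    q=P[(P[:,2]>.148)&(P[:,2]<.163)&(abs(np.hypot(P[:,0]-.563,P[:,1]-.0065)-.075)<.02)]
    if len(q): m=q.mean(0); print(cam,'knob',len(q),m,q.std(0),'turned',np.degrees(np.arctan2(m[1]-.0065,m[0]-.563))+111.7)
    I=im.astype(int); R=(I[...,0]>110)&(I[...,1]<60)&(I[...,2]<60); n,_,st,ce=cv2.connectedComponentsWithStats(R.astype(np.uint8))
    for i in range(1,n):
        if st[i,4]>5: print(cam,'red',st[i],world(cam,[ce[i]],z=.118 if cam=='top' else .1))
E
python3 chk.py 2
```

```text
time_s: 8.93
tcp_pos: [0.6293, -0.0323, 0.1983]
eef_rot: [-179.8, -0.3, -23.5]
contact_force: [-0.5, 0.4, -0.9]
gripper_width: 0.0437
gripper_force: 0.0
time_s: 9.68
tcp_pos: [0.4493, -0.1767, 0.1946]
eef_rot: [-180.0, -0.0, -23.5]
contact_force: [0.7, 0.6, -0.3]
gripper_width: 0.0002
gripper_force: 0.0
9.675 [ 0.44934273 -0.17668551  0.19460453]
top knob 45 [ 0.6264936  -0.03300602  0.15725041] [0.00537037 0.00518707 0.00274385] turned 79.80993246249727
scene knob 58 [ 0.62912592 -0.03278545  0.15696269] [0.00575163 0.0055171  0.0033209 ] turned 80.98542292490495
```

The wheel stayed at about 80°. I'll lower behind the brake handle and push.

```bash
python3 -m handwheel '[[1,0,0,-4,0],[1,0,0,-8,0],[1,0,0,-10.4,0],[1,0,0,-10.4,0]]'|sed -n '1,2p;4p'
python3 -m handwheel '[[1,0.3,0.7,0,0],[1,0.6,1.4,0,0],[1,0.9,2.1,0,0],[1,0.9,2.1,0,0]]'|sed -n '1,2p;4p'
python3 -m handwheel '[[1,0.2,0.5,0,0],[1,0.35,1,0,0],[1,0.5,1.5,0,0],[1,0.6,2,0,0],[1,0.7,2.4,0,0],[1,0.8,2.8,0,0]]'|sed -n '1,2p;4p'
```

```text
time_s: 10.28
tcp_pos: [0.4483, -0.176, 0.0887]
contact_force: [-0.7, -0.1, 0.6]
time_s: 10.78
tcp_pos: [0.4588, -0.155, 0.0912]
contact_force: [0.5, 0.6, -0.0]
time_s: 11.52
tcp_pos: [0.4661, -0.1273, 0.0906]
contact_force: [-2.1, -0.5, 0.2]
```

```bash
python3 -m handwheel '[[1,0.1,0.3,0,0],[1,0.1,0.6,0,0]]'|sed -n '1,2p;4p'
python3 -m handwheel '[[1,0.05,0.15,0,0],[1,0.1,0.3,0,0]]'|sed -n '1,2p;4p'
python3 chk.py 3; python3 - <<'E'
import cv2
im=cv2.imread('pics/scene3.png')
cv2.imwrite('pics/s3c.png',cv2.resize(im[180:310,220:400],None,fx=4,fy=4,interpolation=cv2.INTER_CUBIC))
E
```

```text
time_s: 11.78
tcp_pos: [0.4677, -0.1214, 0.0908]
contact_force: [0.1, -3.0, -0.1]
time_s: 12.02
tcp_pos: [0.4685, -0.1186, 0.0908]
contact_force: [-0.9, -2.0, -0.6]
12.025 [ 0.46854043 -0.11856793  0.09077953]
top knob 46 [ 0.62634239 -0.03305784  0.15761171] [0.00534686 0.00522831 0.0035121 ] turned 79.71488381440136
scene knob 62 [ 0.62932954 -0.03251942  0.15605041] [0.00576388 0.00558381 0.00370479] turned 81.23314558516644
```

View pics/s3c.png

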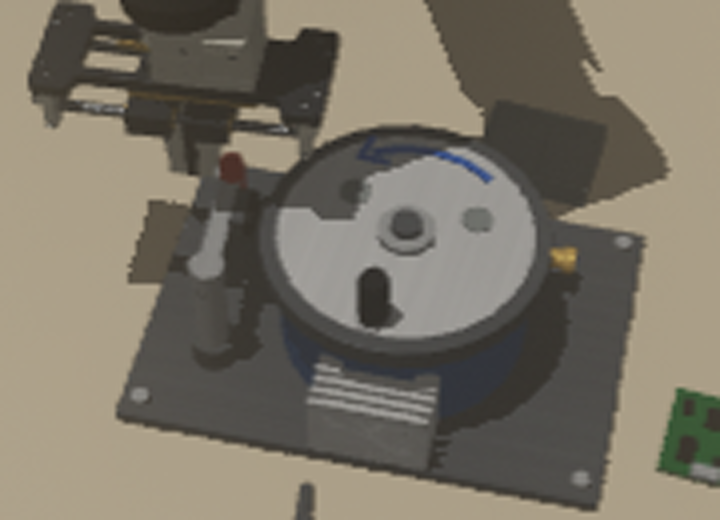

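The crop shows the handle at (232,165), touched by the closed fingers and close to the wheel rim. The wheel hasn't moved. The hard stop hasn't shown in the force yet, so I'll push on in small steps.

```bash
python3 -m handwheel '[[1,0.1,0.2,0,0],[1,0.1,0.2,0,0]]'|sed -n '1,2p;4p'
python3 -m handwheel '[[1,0.1,0.2,0,0],[1,0.1,0.2,0,0]]'|sed -n '1,2p;4p'
```

```text
time_s: 12.38
tcp_pos: [0.4692, -0.1165, 0.0907]
contact_force: [-0.8, -0.7, -0.3]
time_s: 12.62
tcp_pos: [0.4701, -0.1145, 0.0906]
contact_force: [-0.7, -1.2, -0.3]
```

```bash
python3 -m handwheel '[[1,0.1,0.2,0,0],[1,0.1,0.2,0,0]]'|sed -n '1,2p;4p'
python3 -m handwheel '[[1,0.1,0.2,0,0],[1,0.1,0.2,0,0]]'|sed -n '1,2p;4p'
```

```text
time_s: 12.88
tcp_pos: [0.4705, -0.1132, 0.0906]
contact_force: [-2.2, -5.1, 1.7]
time_s: 13.12
tcp_pos: [0.4705, -0.1127, 0.0906]
contact_force: [-3.4, -14.0, 2.0]
```

The reaction rose to 14 N, which is the hard stop. I'll back off along the same line, rise, and check.

```bash
python3 -m handwheel '[[1,-0.4,-1,0,0],[1,-1.6,-4,0,0],[1,-1.6,-4,4,0],[1,-1.6,-4,10,0],[1,-1.6,-9,14,0],[1,-1.6,-14,16,0],[1,-1.6,-18,16,0],[1,-1.6,-18,16,0]]'
python3 -m handwheel '[[1,0,-6,0,0],[1,0,-10,0,0],[1,0,-10,0,0]]'|sed -n 2p
python3 chk.py 4; python3 - <<'E'
import cv2
im=cv2.imread('pics/top4.png')
cv2.imwrite('pics/t4c.png',cv2.resize(im[170:320,240:420],None,fx=4,fy=4,interpolation=cv2.INTER_CUBIC))
E
```

```text
time_s: 14.12
tcp_pos: [0.4562, -0.2926, 0.2504]
eef_rot: [-180.0, -0.0, -23.7]
contact_force: [-0.2, 1.1, -0.8]
gripper_width: 0.0008
gripper_force: 0.0
tcp_pos: [0.4561, -0.392, 0.2496]
14.5 [ 0.45609117 -0.39197538  0.2495532 ]
top knob 48 [ 0.62618034 -0.03290263  0.15647915] [0.00539539 0.0053806  0.00353028] turned 79.75013267316513
scene knob 57 [ 0.62943804 -0.0329047   0.15698863] [0.00541411 0.00549679 0.00346212] turned 81.02762837427392
```

View pics/t4c.png

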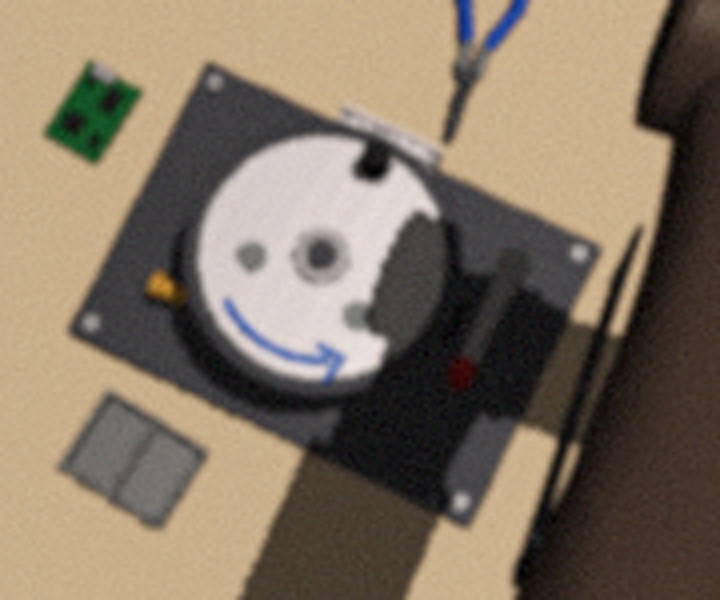

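The crop shows the handle home at (462,372). The wheel is still just past its peak with the knob at (373,162), and the tray, board and pliers are undisturbed.

```bash
python3 -c "
from plant import r
print(r.close_job())"
```

```text
the job is handed in; nothing more can be done
None
```

I turned the flywheel about 80° counter-clockwise, roughly 10–12° past the compression peak, where it stayed when released; I then pushed the brake to its hard stop (14 N reaction), with the wheel unmoved and nothing nearby visibly disturbed, and handed the job in at about 14.5 s on the robot's clock.

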